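# Stopper a vial in the ratchet lever press

## Task

The small hand press on the bench has a vial in it whose grey stopper is only half in. Press the red thumb tab of the ratchet pawl down until the pawl snaps out of the teeth and stays out, then push the black-handled lever down to its stop so that the ram seats the stopper fully home, and come away from everything. Only press and push with the fingertips: grasp and lift nothing, and leave the vial standing in its nest and the other things on the bench where they are.

Things in the scene. Friction and masses are not known exactly. Their poses are not given: they have to be found in the camera images.
- press: white hand press, base 112 x 170 x 16 mm, fixed; origin under the base on the bench top, z up. Its y axis points the way the lever points; lever, toothed quadrant (52 mm radius, x -34 to -42 mm, turns with the lever) and pawl are on its -x side. Column and head: 166 mm high, y -76 to 56, x -26 to 26 mm; ram to 200 mm high at y 16 to 42 mm; pawl to 204 mm high; lever's hub out to x -65 mm
- lever (a joint): angle of the lever, rad: 0 raised (0.70 rad above level), 0.95 fully down on its stop (0.25 rad below level). It starts raised, between 0 and 0.07, can go down only to about 0.1 before a tooth meets the pawl, and stays where it is left (stiff pivot). With the pawl out it takes about 3 N at the grip, and about 5 N over the last half of its travel while the stopper goes in
- lever_pivot (a point): point on the lever's pivot axis in the plane of the lever, at press x -52, y 0, z 140 mm. The axis runs along the press's x
- lever_grip (a point): point on the centre line of the black rubber grip, 150 mm from the pivot. The grip is a round bar 22 mm thick with round ends, reaching from 91 to 177 mm from the pivot; between it and the hub is a steel rod 12 mm thick. It can be pushed straight down from above: 120 mm out from the pivot (along the press's y) a vertical push meets the grip from the top to the bottom of the stroke
- pawl (a joint): angle of the pawl, rad: 0 in the teeth (start), 0.40 out on its stop. An over-centre spring plunger pushes it back in below 0.20 and snaps it out and keeps it out above 0.20; about 2 N on the tab starts it. The nose is clear of the teeth from about 0.12
- pawl_tab (a point): centre of the top face of the red thumb tab, 34 x 32 mm, at the tail of the pawl, on the side away from the lever's grip. At the start it is at press x -38, y -105, z 195 mm, with its outer edge tilted up by 0.2 rad; pressed straight down it sinks about 17 mm until the pawl is out on its stop. The tab turns about an axis along the press's x, 43 mm from this point
- stopper (a joint): how far the grey rubber stopper of the vial in the press has gone in, m: 0 half in (start), 0.008 fully home, its flange on the vial's rim. The ram's foot meets it about halfway down the lever's travel
- vial: clear glass vial in the press, 30 mm diameter, 55 mm high, rim 20 mm; loose, standing in a white nest ring 8 mm high on the anvil under the ram; origin at the centre of its underside
- vial_done: finished vial, same size, its grey stopper fully home (59 mm high); loose, standing on the bench beside the press, behind the plane of the lever; origin at the centre of its underside
- reagent: clear reagent bottle with green screw cap, 48 mm diameter, 101 mm high; loose, stands on the bench beside the press, behind the pawl's side; origin at the centre of its underside
- blue_rack: blue rack with small tubes, 66 x 105 x 33 mm; loose, on the bench to the right; origin at the centre of its underside

How it is judged:
By the outcome, as a careful person would: the job done as asked, in the order asked, and still so for the second after the job is handed in, with the robot touching nothing.
It also fails if it takes over 42 s, if anything falls off the work surface, if the arm or the gripper's body presses on something with over 40 N, if the wrist force passes 120 N, or if a joint passes its speed limit or range.

## Robot

A 6-joint arm with a two-finger parallel gripper is mounted at the origin on a cart in front of the work surface, level with it; the furniture and walls round the work are solid. World frame = base frame: x ahead of the robot, y to its left, z up, the work surface at z = 0. Lengths are in m, angles in rad, forces in N, time in s.
With the tool pointing down it reaches from about 0.375 to 0.9 m from the base axis. Payload 3.1 kg.
Tool frame: the origin (TCP) lies midway between the tips of the shut fingers; the grasp point (between the pads) lies 19 mm behind it; z points along the fingers, y is the line along which they close (so a half turn about z gives the same grasp; the last joint's range is limited). The gripper opens to 85 mm and grips with 20 to 120 N. Pads are 22 mm wide; open, the fingers measure 114 mm over their backs; the gripper's body (76 mm by 85 mm) begins 54 mm behind the grasp point. The pads swing forward as they close: fully open they stand 13 mm farther back than shut.
Start: joints at [1.014, 0.527, 1.433, -0, 1.181, -0.178], TCP at [0.231, 0.581, 0.231] pointing down, gripper open.
Joint ranges: [-3.08, 3.08], [-0.75, 2.2], [0.22, 2.44], [-1.43, 4.57], [0, 2.65], [-2.85, 2.85]. Speed limits (rad/s): [2.79, 2.79, 3.14, 3.14, 3.14, 3.14].

## Interface

Orientations are given as a rotation vector (axis times angle).
In Python, from plant import ctrl gives the robot as it stands.
- The arm moves only by the tool servo_tool, never from a script. Its argument "steps" is a list of rows, each a list of 5 numbers: the shift along the tool's x, y, z in units of 40 mm (1.0 is 40 mm), then the turn about the tool's z in units of 5 degrees (1.0 is 5 degrees), then the closure, from 0 (fully open) to 1 (shut). In form: [[dx, dy, dz, yaw, fingers], ...]. A call has 1 to 12 rows; each row is the pose to reach, as a shift and turn from the pose commanded when the call began, along the tool's axes at that moment; what a row does not reach only later rows make up. A row lasts 1/12 s, in which the tool goes at most 41.7 mm and 7.16 degrees, less where a joint would pass 70% of its speed; a pose out of reach is approached as far as the arm can. A call with a gripper value outside its range is refused whole. The fingers move at their own pace and stop on an object; "grip_force" is the grip in N (left out, the last holds). Time passes only in rows, so rows that repeat a pose let the fingers close. It gives the time, the measured TCP pose, the force, the opening and the grip force at its end, in the units of the state.
- ctrl.observe(): the state, without advancing time (a new reading comes with each control period).
- ctrl.camera(name): name is "side" or "top" or "wrist"; returns the picture (400x640x3 uint8, red, green, blue); there is no depth.
- ctrl.calibration(name): a dict with "fx", "fy", "cx", "cy" (pixels), "R" (3x3) and "t" (3): a world point X has camera coordinates R X + t; the wrist camera has in their place "mount" (4x4, takes a point from camera to tool coordinates, whose origin is the TCP and whose axes are the flange's). Camera axes: x right, y down, z forward; pixel columns grow to the right and rows downward; lengths in m; the calibration is good to about 2 mm. A picture is of the moment at which its call begins: read the wrist's pose just before it. calibration takes no time and is no camera call.
- ctrl.job_done(): hands the job in; it is judged then, once.
Trained networks look in the newest picture that a camera, given by its name, has taken for a name from the list of things; names that differ only in an ending like _2 or _b are one class to them, and where a whole thing is asked for, a point or a joint stands for the part that bears it (a point fixed in the world has none). Each returns a list of dicts, best first, with "confidence" (0 to 1); they miss things now and then, are a little off and sometimes report something else, mostly with a low value. They report only what shows in the picture. A call takes as long as a camera call.
- ctrl.boxes_of(camera, thing): "position" ([x, y, z] in m, in world coordinates, good to about 4 mm: the middle of the surface that is visible of it).
- ctrl.outline_of(camera, thing): "mask" (400x640 bool, what is visible of it).
- ctrl.pinpoint(camera, thing): "position" ([x, y, z] in m, in world coordinates, good to about 4 mm: a listed point, or the origin of a listed thing).
The state is a dict: "t": time; "q": joint angles; "joint_vel": joint speeds; "tau": joint torques, N m; "tcp_pos": TCP position; "ee_rot": TCP orientation; "force": force on the tool from outside, world axes, zero at the start; "torque": the same for the moment, N m; "grip_width": finger opening in m; "grasp_force": force on a finger pad.
Only numpy, scipy, OpenCV 4.12 (cv2) and the standard library are available. Lean on these libraries where they do the work, as an engineer would, in place of code of your own. Each camera call takes 0.05 s, during which the arm holds its last target. There are 200 camera calls.

## Working session

There is one attempt and no reset: what is moved stays moved. The work goes in short steps, Python scripts to look and compute and a tool call to move; the robot and the scene stay as the last step left them, time stands still between calls to the robot, and variables do not carry over. Pictures are saved under pics/ and viewed, at most 10 in all, crops included, and the job is handed in when it is done.

Besides the shell and the picture viewer there is one more tool, called after "Request:" by a JSON object that holds its "op" and its "data", one argument or row to a line. servo_tool: Moves the arm, as the interface text tells. Its arguments: {"type":"object","properties":{"steps":{"type":"array","items":{"type":"array","items":{"type":"number"}}},"grip_force":{"type":"number"}},"required":["steps"]}

```bash
mkdir -p pics; cat > a.py <<'E'
from plant import ctrl
import cv2, numpy as np
s=ctrl.observe(); print(s['t'],s['tcp_pos'],s['ee_rot'],s['grip_width'])
for c in ['top','side']:
    im=ctrl.camera(c); cv2.imwrite(f'pics/{c}0.png',im[:,:,::-1])
    for n in ['press','lever_pivot','lever_grip','pawl_tab','vial','vial_done','reagent','blue_rack']:
        r=ctrl.pinpoint(c,n); print(c,n,[(np.round(d['position'],4).tolist(),round(d['confidence'],2)) for d in r[:2]])
print(ctrl.observe()['t'])
E
python3 a.py
```

```text
0.0 [0.23008925 0.58031774 0.23032905] [-0.58962112 -3.08495659  0.00324401] 0.0854473887762018
top press [([0.519, -0.1658, -0.0022], 0.56)]
top lever_pivot [([0.4707, -0.1792, 0.1376], 0.91), ([0.4499, -0.0607, 0.2334], 0.25)]
top lever_grip [([0.4485, -0.0617, 0.232], 0.83)]
top pawl_tab [([0.5063, -0.2811, 0.1945], 0.71)]
top vial []
top vial_done [([0.5314, -0.0158, -0.0019], 0.66)]
top reagent [([0.6065, -0.2876, 0.0033], 0.52), ([0.5326, -0.02, 0.0024], 0.23)]
top blue_rack [([0.4157, -0.4126, 0.0024], 0.67)]
side press [([0.5208, -0.163, -0.0004], 0.57), ([0.4169, -0.4081, -0.0023], 0.44)]
side lever_pivot [([0.4712, -0.1755, 0.1418], 0.57), ([0.5043, -0.2771, 0.1962], 0.29)]
side lever_grip [([0.5156, -0.1398, 0.0208], 0.68), ([0.4522, -0.0608, 0.2292], 0.49)]
side pawl_tab [([0.505, -0.2748, 0.1935], 0.44)]
side vial [([0.5172, -0.1391, 0.02], 0.57)]
side vial_done [([0.5316, -0.0239, -0.0027], 0.53)]
side reagent [([0.6048, -0.2931, -0.0006], 0.81)]
side blue_rack [([0.4193, -0.4068, -0.003], 0.94)]
0.9
```

View pics/top0.png

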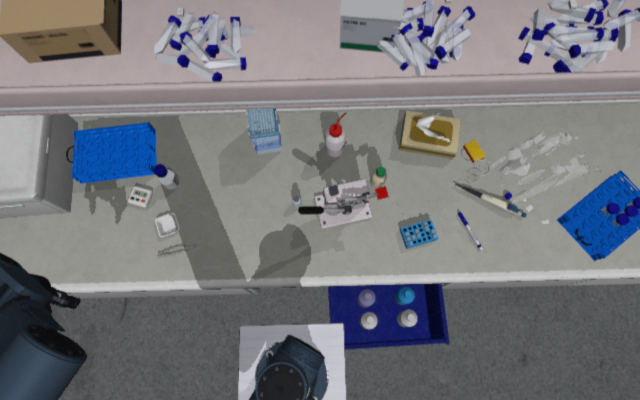

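View pics/side0.png

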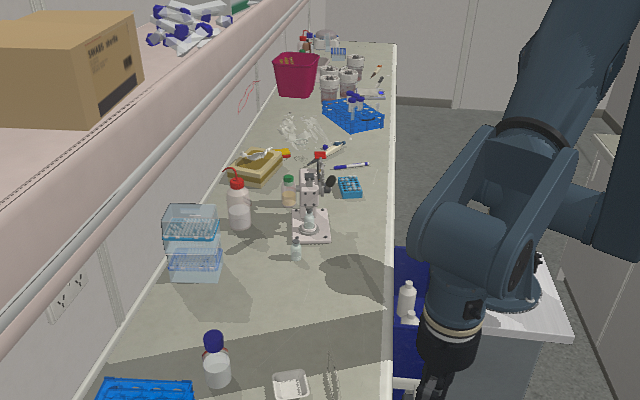

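```bash
cat > b.py <<'E'
import numpy as np
from scipy.optimize import least_squares
from scipy.spatial.transform import Rotation as R
from plant import ctrl
a=0.70-0.035
L=[150*np.cos(a),140+150*np.sin(a)]
obs=[((-52,0),(.4707,-.1792)),((-52,0),(.4712,-.1755)),((-52,L[0]),(.4485,-.0617)),((-52,L[0]),(.4522,-.0608)),((-38,-105),(.5063,-.2811)),((-38,-105),(.505,-.2748)),((0,0),(.519,-.1658)),((0,0),(.5208,-.163))]
P=lambda p,l:np.array([p[0]+np.cos(p[2])*l[0]-np.sin(p[2])*l[1],p[1]+np.sin(p[2])*l[0]+np.cos(p[2])*l[1]])
f=lambda p:np.concatenate([P(p,np.array(l)/1e3)-w for l,w in obs])
p=least_squares(f,[.52,-.165,.18]).x
print(p,np.round(f(p)*1e3,1)); print('grip z',L[1])
for n,l in [('tab',(-38,-105)),('tab out',(-38,-112)),('push120',(-52,120)),('pivot',(-52,0))]: print(n,P(p,np.array(l)/1e3))
s=ctrl.observe(); print(s['tcp_pos'],R.from_rotvec(s['ee_rot']).as_matrix().round(4).tolist(), s['q'])
E
python3 b.py
```

```text
[ 0.52218348 -0.16667617  0.19162271] [ 0.4  2.6 -0.1 -1.1  0.2  1.  -3.5  0.1 -1.4  4.1 -0.1 -2.2  3.2 -0.9
  1.4 -3.7]
grip z 232.558869909213
tab [ 0.50487649 -0.27699148]
tab out [ 0.50620966 -0.28386336]
push120 [ 0.44828101 -0.0587761 ]
pivot [ 0.47113526 -0.17657968]
[0.23050569 0.58093477 0.2313387 ] [[-0.9295, 0.3689, 0.0], [0.3689, 0.9295, 0.0001], [-0.0, 0.0001, -1.0]] [ 1.01451704e+00  5.27465617e-01  1.43267759e+00 -1.00283563e-06
  1.18138789e+00 -1.78465520e-01]
```

Request:
{"op": "servo_tool", "data": {
  "steps": [
    [-7.9,-8.4,-2.5,11.5,1],
    [-7.9,-8.4,-2.5,11.5,1],
    [-7.9,-8.4,-2.5,11.5,1],
    [-7.9,-8.4,-2.5,11.5,1],
    [-7.9,-8.4,-2.5,11.5,1],
    [-7.9,-8.4,-2.5,11.5,1],
    [-7.9,-8.4,-2.5,11.5,1],
    [-7.9,-8.4,-2.5,11.5,1],
    [-7.9,-8.4,-2.5,11.5,1],
    [-7.9,-8.4,-2.5,11.5,1],
    [-7.9,-8.4,-2.5,11.5,1],
    [-7.9,-8.4,-2.5,11.5,1]
  ]
}}

```text
t: 1.9
tcp_pos: [0.4029, 0.148, 0.333]
ee_rot: [2.003, 2.414, 0.002]
force: [0.9, 0.3, -0.2]
grip_width: -0.0003
grasp_force: 0.0
```

```bash
cat > d.py <<'E'
import sys, numpy as np
from scipy.spatial.transform import Rotation as R
from plant import ctrl
t=np.array(list(map(float,sys.argv[1:4]))); s=ctrl.observe()
M=R.from_rotvec(s['ee_rot']).as_matrix()
print(s['t'],s['tcp_pos'],s['force'],s['grip_width'])
yaw=np.degrees(.1916)+90; cur=np.degrees(np.arctan2(M[1,0],M[0,0]))
print('units',(M.T@(t-s['tcp_pos'])/.04).round(2),'yaw',round((cur-yaw)/5,2))
E
python3 d.py .506 -.281 .30
```

```text
1.9 [0.40292743 0.14797515 0.33297465] [ 0.8793077   0.27276754 -0.20715435] -0.0003083270856423923
units [-11.01   0.55   0.86] yaw -0.07
```

Request:
{"op": "servo_tool", "data": {
  "steps": [
    [-11,0.55,0,0,1],
    [-11,0.55,0,0,1],
    [-11,0.55,0,0,1],
    [-11,0.55,0,0,1],
    [-11,0.55,0,0,1],
    [-11,0.55,0,0,1],
    [-11,0.55,0,0,1],
    [-11,0.55,0,0,1],
    [-11,0.55,0,0,1],
    [-11,0.55,0,0,1],
    [-11,0.55,0,0,1],
    [-11,0.55,1.5,0,1]
  ]
}}

```text
t: 2.9
tcp_pos: [0.5107, -0.2859, 0.2969]
ee_rot: [1.992, 2.399, -0.003]
force: [2.1, -0.6, -0.1]
grip_width: -0.0004
grasp_force: 0.0
```

```bash
python3 d.py .506 -.281 .21; python3 - <<'E'
from plant import ctrl
import cv2,numpy as np
im=ctrl.camera('wrist'); cv2.imwrite('pics/w1.png',im[:,:,::-1])
for n in ['pawl_tab','lever_pivot','lever_grip']:
    print(n,[(np.round(d['position'],4).tolist(),round(d['confidence'],2)) for d in ctrl.pinpoint('wrist',n)[:2]])
E
```

```text
2.9 [ 0.51069071 -0.28588976  0.29686984] [ 2.07347607 -0.57164839 -0.1252294 ] -0.0003721664807431246
units [ 0.18 -0.12  2.17] yaw -0.08
pawl_tab [([0.506, -0.2778, 0.1955], 0.69)]
lever_pivot [([0.4753, -0.1756, 0.1416], 0.98)]
lever_grip [([0.6048, -0.2921, 0.0022], 0.56)]
```

View pics/w1.png

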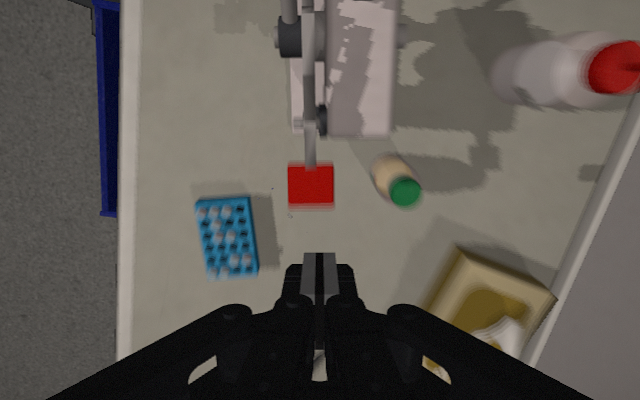

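```bash
python3 d.py .5053 -.279 .210
```

```text
3.1 [ 0.50394692 -0.27516478  0.28894757] [ 0.49019654 -0.18453237  0.52541489] 7.774195939785954e-05
units [-0.11  0.02  1.97] yaw -0.03
```

Request:
{"op": "servo_tool", "data": {
  "steps": [
    [-0.1,0,1,0,1],
    [-0.1,0,1.7,0,1],
    [-0.1,0,2,0,1],
    [-0.1,0,2,0,1],
    [-0.1,0,2,0,1]
  ]
}}

```text
t: 3.52
tcp_pos: [0.5063, -0.2796, 0.2112]
ee_rot: [1.999, 2.421, 0.0]
force: [0.5, -0.7, 0.9]
grip_width: -0.0002
grasp_force: 0.0
```

Request:
{"op": "servo_tool", "data": {
  "steps": [
    [0,0,0.1,0,1],
    [0,0,0.2,0,1],
    [0,0,0.3,0,1],
    [0,0,0.35,0,1],
    [0,0,0.35,0,1]
  ]
}}

```text
t: 3.93
tcp_pos: [0.5058, -0.2801, 0.1958]
ee_rot: [2.001, 2.421, 0.0]
force: [1.2, -0.5, 0.8]
grip_width: 0.0001
grasp_force: 0.4
```

Request:
{"op": "servo_tool", "data": {
  "steps": [
    [0,0,0.05,0,1],
    [0,0,0.1,0,1],
    [0,0,0.15,0,1],
    [0,0,0.2,0,1],
    [0,0,0.2,0,1]
  ]
}}

```text
t: 4.35
tcp_pos: [0.5052, -0.2796, 0.187]
ee_rot: [-2.001, -2.42, -0.0]
force: [-1.2, 0.7, 0.1]
grip_width: 0.0002
grasp_force: 0.0
```

Request:
{"op": "servo_tool", "data": {
  "steps": [
    [0,0,0.05,0,1],
    [0,0,0.1,0,1],
    [0,0,0.1,0,1]
  ]
}}

```text
t: 4.6
tcp_pos: [0.5051, -0.2794, 0.1829]
ee_rot: [-2.0, -2.42, -0.0]
force: [-0.4, -0.5, 0.7]
grip_width: 0.0002
grasp_force: 0.0
```

```bash
python3 - <<'E'
from plant import ctrl
import cv2,numpy as np
im=ctrl.camera('wrist'); cv2.imwrite('pics/w2.png',im[:,:,::-1])
print([(np.round(d['position'],4).tolist(),round(d['confidence'],2)) for d in ctrl.pinpoint('wrist','pawl_tab')[:2]])
E
```

```text
[]
```

View pics/w2.png

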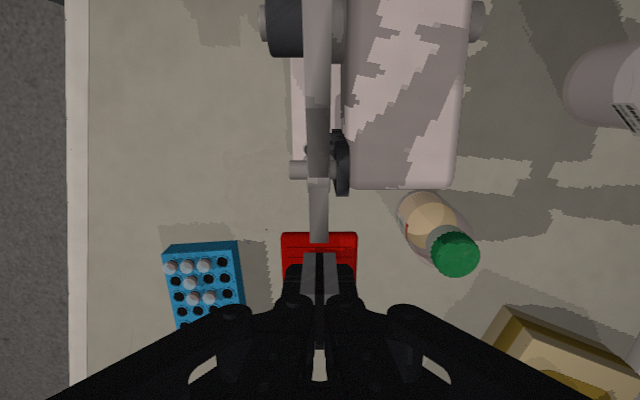

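Request:
{"op": "servo_tool", "data": {
  "steps": [
    [0,0,0.05,0,1],
    [0,0,0.1,0,1],
    [0,0,0.1,0,1]
  ]
}}

```text
t: 4.95
tcp_pos: [0.5053, -0.2796, 0.1792]
ee_rot: [-2.001, -2.421, -0.0]
force: [-0.5, 0.2, -0.4]
grip_width: 0.0004
grasp_force: 0.0
```

Request:
{"op": "servo_tool", "data": {
  "steps": [
    [0,0,0.03,0,1],
    [0,0,0.06,0,1],
    [0,0,0.06,0,1]
  ]
}}

```text
t: 5.2
tcp_pos: [0.5056, -0.2799, 0.178]
ee_rot: [2.001, 2.421, -0.0]
force: [-1.8, 0.1, 3.5]
grip_width: -0.0
grasp_force: 1.9
```

Request:
{"op": "servo_tool", "data": {
  "steps": [
    [0,0,-0.5,0,1],
    [0,0,-1.5,0,1],
    [0,0,-2.5,0,1],
    [0,0,-3.3,0,1],
    [0,0,-3.8,0,1],
    [0,0,-3.8,0,1],
    [0,0,-3.8,0,1]
  ]
}}

```text
t: 5.78
tcp_pos: [0.5058, -0.2801, 0.3305]
ee_rot: [1.999, 2.419, -0.0]
force: [-0.3, -0.1, 0.1]
grip_width: 0.0002
grasp_force: 0.0
```

```bash
python3 d.py .4483 -.0588 .333; python3 - <<'E'
from plant import ctrl
import cv2,numpy as np
im=ctrl.camera('wrist'); 
for n in ['pawl_tab']: print('w',[(np.round(d['position'],4).tolist(),round(d['confidence'],2)) for d in ctrl.pinpoint('wrist',n)[:2]])
im2=ctrl.camera('side')
for n in ['pawl_tab','lever_grip']: print('s',[(np.round(d['position'],4).tolist(),round(d['confidence'],2)) for d in ctrl.pinpoint('side',n)[:2]])
o=cv2.imread('pics/side0.png')[:,:,::-1]
c=lambda i:cv2.resize(i[130:260,260:380],None,fx=3.2,fy=3.2)
cv2.imwrite('pics/cmp.png',np.hstack([c(o),c(im2)])[:,:,::-1])
E
```

```text
5.7833 [ 0.50584623 -0.28012265  0.33049186] [-0.34942485 -0.0683013   0.06351677] 0.0002245599457687635
units [ 5.7  -0.37 -0.08] yaw -0.02
w [([0.5064, -0.2797, 0.178], 0.77)]
s [([0.5041, -0.2767, 0.1773], 0.51), ([0.4186, -0.409, -0.004], 0.18)]
s [([0.4492, -0.0615, 0.2302], 0.57)]
```

View pics/cmp.png

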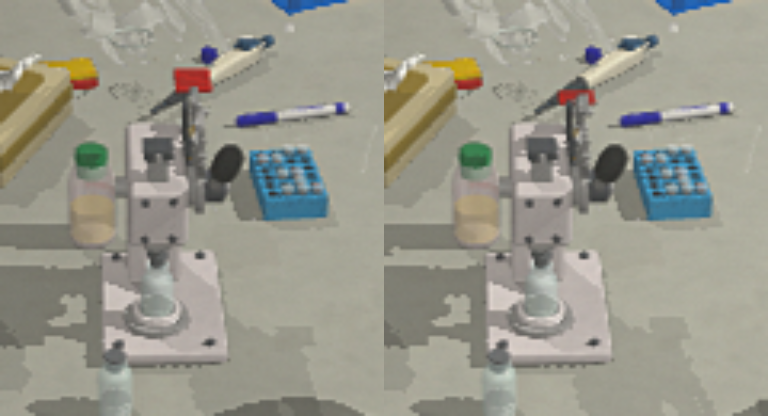

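Request:
{"op": "servo_tool", "data": {
  "steps": [
    [5.7,-0.37,0,0,1],
    [5.7,-0.37,0,0,1],
    [5.7,-0.37,0,0,1],
    [5.7,-0.37,0,0,1],
    [5.7,-0.37,0,0,1],
    [5.7,-0.37,0,0,1],
    [5.7,-0.37,0.5,0,1],
    [5.7,-0.37,1.1,0,1],
    [5.7,-0.37,1.6,0,1],
    [5.7,-0.37,1.7,0,1],
    [5.7,-0.37,1.7,0,1]
  ]
}}

```text
t: 6.95
tcp_pos: [0.4467, -0.0582, 0.2595]
ee_rot: [-1.998, -2.418, 0.003]
force: [-0.2, -0.7, 0.2]
grip_width: -0.0001
grasp_force: 0.0
```

```bash
python3 d.py .4483 -.0588 .120; python3 - <<'E'
from plant import ctrl
import cv2
cv2.imwrite('pics/w3.png',ctrl.camera('wrist')[:,:,::-1])
E
```

```text
6.95 [ 0.44673795 -0.05822394  0.25948772] [-0.17847263 -0.66156147  0.21395004] -0.00011041381702658154
units [-0.03  0.05  3.49] yaw -0.02
```

View pics/w3.png

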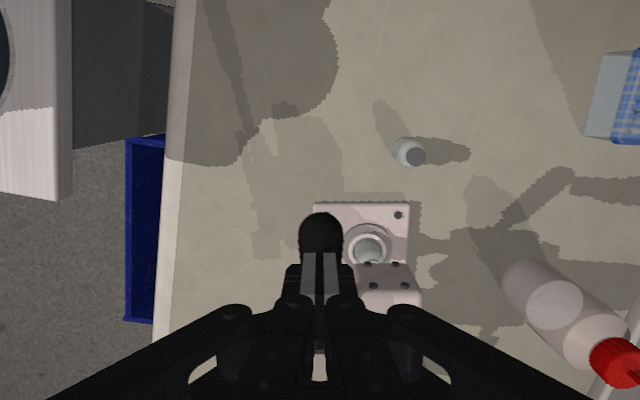

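Request:
{"op": "servo_tool", "data": {
  "steps": [
    [0,0.05,0.12,0,1],
    [0,0.05,0.24,0,1],
    [0,0.05,0.36,0,1],
    [0,0.05,0.48,0,1],
    [0,0.05,0.6,0,1],
    [0,0.05,0.72,0,1],
    [0,0.05,0.84,0,1],
    [0,0.05,0.96,0,1],
    [0,0.05,1.08,0,1],
    [0,0.05,1.2,0,1],
    [0,0.05,1.32,0,1],
    [0,0.05,1.44,0,1]
  ]
}}

```text
t: 8.0
tcp_pos: [0.4499, -0.0583, 0.2031]
ee_rot: [-2.001, -2.421, 0.0]
force: [-0.6, -0.1, 2.5]
grip_width: -0.0002
grasp_force: 1.0
```

Request:
{"op": "servo_tool", "data": {
  "steps": [
    [0,0,0.12,0,1],
    [0,0,0.24,0,1],
    [0,0,0.36,0,1],
    [0,0,0.48,0,1],
    [0,0,0.6,0,1],
    [0,0,0.72,0,1],
    [0,0,0.84,0,1],
    [0,0,0.96,0,1],
    [0,0,1.08,0,1],
    [0,0,1.2,0,1]
  ]
}}

```text
t: 8.83
tcp_pos: [0.4497, -0.0576, 0.1554]
ee_rot: [-2.001, -2.42, -0.001]
force: [-0.4, 4.5, 6.1]
grip_width: 0.0001
grasp_force: 2.9
```

Request:
{"op": "servo_tool", "data": {
  "steps": [
    [0,0,0.1,0,1],
    [0,0,0.2,0,1],
    [0,0,0.3,0,1],
    [0,0,0.4,0,1],
    [0,0,0.5,0,1],
    [0,0,0.6,0,1],
    [0,0,0.66,0,1],
    [0,0,0.7,0,1],
    [0,0,0.7,0,1]
  ]
}}

```text
t: 9.58
tcp_pos: [0.4496, -0.0579, 0.1273]
ee_rot: [-2.001, -2.421, -0.0]
force: [-0.7, 3.5, 2.6]
grip_width: -0.0004
grasp_force: 1.6
```

Request:
{"op": "servo_tool", "data": {
  "steps": [
    [0,0,0.04,0,1],
    [0,0,0.08,0,1],
    [0,0,0.08,0,1]
  ]
}}

```text
t: 9.83
tcp_pos: [0.4498, -0.0583, 0.1243]
ee_rot: [-2.001, -2.421, 0.0]
force: [-0.4, 3.2, 3.4]
grip_width: 0.0002
grasp_force: 2.0
```

Request:
{"op": "servo_tool", "data": {
  "steps": [
    [0,0,0.03,0,1],
    [0,0,0.06,0,1],
    [0,0,0.06,0,1]
  ]
}}

```text
t: 10.08
tcp_pos: [0.4499, -0.0585, 0.1221]
ee_rot: [2.001, 2.422, -0.001]
force: [-0.9, 2.5, 4.9]
grip_width: 0.0
grasp_force: 2.7
```

Request:
{"op": "servo_tool", "data": {
  "steps": [
    [0,0,0.03,0,1],
    [0,0,0.05,0,1],
    [0,0,0.05,0,1]
  ]
}}

```text
t: 10.33
tcp_pos: [0.4499, -0.0585, 0.1214]
ee_rot: [2.001, 2.421, -0.0]
force: [-3.3, 3.6, 17.5]
grip_width: -0.0001
grasp_force: 9.3
```

Request:
{"op": "servo_tool", "data": {
  "steps": [
    [0,0,-0.3,0,1],
    [0,0,-1,0,1],
    [0,0,-2,0,1],
    [0,0,-3,0,1],
    [0.5,0,-4,0,1],
    [1.5,0,-4.5,0,1],
    [2.5,0,-4.5,0,1],
    [2.5,0,-4.5,0,1],
    [2.5,0,-4.5,0,1]
  ]
}}

```text
t: 11.08
tcp_pos: [0.4308, 0.041, 0.3004]
ee_rot: [1.995, 2.424, -0.0]
force: [-0.6, -0.9, -0.8]
grip_width: -0.0002
grasp_force: 0.0
```

```bash
python3 - <<'E'
from plant import ctrl
import cv2,numpy as np
s=ctrl.observe(); print(s['t'],s['tcp_pos'],s['force'])
for c in ['side','top']:
    im=ctrl.camera(c)
    if c=='side': im2=im
    for n in ['pawl_tab','lever_grip','lever_pivot','vial','vial_done','reagent','blue_rack']: print(c,n,[(np.round(d['position'],4).tolist(),round(d['confidence'],2)) for d in ctrl.pinpoint(c,n)[:2]])
o=cv2.imread('pics/side0.png')[:,:,::-1]
c=lambda i:cv2.resize(i[130:260,260:380],None,fx=3.2,fy=3.2)
cv2.imwrite('pics/cmp2.png',np.hstack([c(o),c(im2)])[:,:,::-1])
E
```

```text
11.0833 [0.43076191 0.0410366  0.3004276 ] [-0.5795985  -0.93187248 -0.76635471]
side pawl_tab [([0.5045, -0.282, 0.178], 0.61)]
side lever_grip [([0.4453, -0.0362, 0.104], 0.66)]
side lever_pivot [([0.4692, -0.1737, 0.1435], 0.68)]
side vial [([0.5165, -0.138, 0.0187], 0.6)]
side vial_done [([0.6049, -0.2927, 0.0001], 0.65), ([0.5333, -0.0234, -0.0008], 0.48)]
side reagent [([0.6065, -0.2944, -0.0023], 0.72)]
side blue_rack [([0.4202, -0.411, -0.0031], 0.73)]
top pawl_tab [([0.5059, -0.2785, 0.1796], 0.64)]
top lever_grip [([0.4459, -0.0348, 0.105], 0.78), ([0.5308, -0.0217, 0.0021], 0.45)]
top lever_pivot [([0.4712, -0.1796, 0.1366], 0.83)]
top vial []
top vial_done [([0.5319, -0.0215, -0.0008], 0.39)]
top reagent [([0.606, -0.2901, 0.0012], 0.72)]
top blue_rack [([0.4158, -0.4093, 0.002], 0.79), ([0.5214, -0.1642, -0.0023], 0.34)]
```

View pics/cmp2.png

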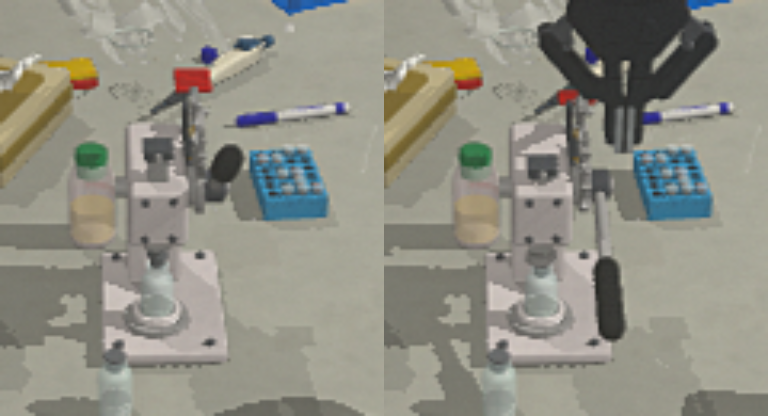

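The lever grip reads z 0.104–0.105 m, against 0.103 at its stop. The pawl is out, the vial is still standing in its nest, and the arm is clear of everything.

```bash
python3 -c "
from plant import ctrl
print(ctrl.job_done())"
```

```text
the job is handed in; nothing more can be done
None
```

The job is handed in at about 12 s: the pawl snapped out and stayed out, the lever was pushed to its stop (17.5 N there) to seat the stopper, the vial is still in its nest, the other things show no movement beyond camera error, and the arm is clear.

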